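# Set out tile samples on the showroom counter

## Robot

A 6-joint arm with a two-finger parallel gripper is mounted at the origin on the work surface. World frame = base frame: x ahead of the robot, y to its left, z up, the work surface at z = 0. Lengths are in m, angles in rad, forces in N, time in s.
With the tool pointing down it reaches from about 0.425 to 0.95 m from the base axis. Payload 3.5 kg.
Tool frame: the origin (TCP) lies at the very end of the fingers, on their centre line; the grasp point (between the pads) lies 19 mm behind it (ctrl.grip_point_offset is the distance from the TCP to the grasp point, in m); z points along the fingers, y is the line along which they close (so a half turn about z gives the same grasp; the last joint's range is limited). The gripper opens to 85 mm and grips with 20 to 120 N. Pads are 22 mm wide; open, the fingers measure 114 mm over their backs; the gripper's body (76 mm by 85 mm) begins 54 mm behind the grasp point. The pads swing forward as they close: fully open they stand 13 mm farther back than shut.
Start: joints at [0.967, 0.286, 1.577, -0, 1.279, -0.15], TCP at [0.296, 0.607, 0.231] pointing down, gripper open.
Joint ranges: [-2.77, 2.77], [-0.9, 2.22], [0.21, 2.48], [-1.53, 4.67], [0.24, 2.81], [-2.84, 2.84]. Speed limits (rad/s): [2.79, 2.79, 3.14, 3.14, 3.14, 3.14].

## Interface

Orientations are given as a unit quaternion [x, y, z, w].
In Python, from plant import ctrl gives the robot as it stands. The module is installed in compiled form; this text tells all that it offers.
- The arm moves only by the shell command python3 -m pendant 'ROWS' [OPENING] [FORCE]. ROWS is JSON, a list of rows, each an object of numbers: "dx", "dy", "dz": the shift along the tool's x, y, z in cm; "twist": the turn about the tool's z in degrees. A call has 1 to 10 rows; each row is the pose to reach, as a shift and turn from the pose commanded when the call began, along the tool's axes at that moment; what a row does not reach only later rows make up. A row lasts 1/8 s, in which the tool goes at most 62.5 mm and 10.7 degrees, less where a joint would pass 70% of its speed; a pose out of reach is approached as far as the arm can. A call with a gripper value outside its range is refused whole. OPENING is the opening in per cent of the stroke, from 0 (shut) to 100 (fully open), set as the call begins (- or left out, the last holds). The fingers move at their own pace and stop on an object; FORCE is the grip in N (left out, the last holds). Time passes only in rows, so rows that repeat a pose let the fingers close. It gives the time, the measured TCP pose, the force, the opening and the grip force at its end, in the units of the state.
- ctrl.get_state(): the state, without advancing time (a new reading comes with each control period).
- ctrl.read_camera(name): name is "scene" or "top"; returns a dict with "img" (420x560x3 uint8, red, green, blue), "depth" (420x560 float32, m along the optical axis (not along the pixel's ray), 0 where there is no reading), "camera_matrix" (3x3 intrinsics, pixels), "xyz" and "rotation" of the camera in the world. Camera axes: x right, y up, looking along -z (the intrinsics and any distortion apply to the point x, -y, -z); pixel columns grow to the right and rows downward; lengths in m; the calibration is good to about 2 mm. A picture is of the moment at which its call begins.
- ctrl.sign_off(): hands the job in; it is judged then, once.
The state is a dict: "time": time; "qpos": joint angles; "dq": joint speeds; "joint_efforts": joint torques, N m; "eef_pos": TCP position; "tcp_rot": TCP orientation; "contact_force": force on the tool from outside, world axes, zero at the start; "wrist_torque": the same for the moment, N m; "opening": opening from 0.0 (shut) to 1.0 (fully open); "finger_force": force on a finger pad.
Only numpy, scipy, OpenCV 4.12 (cv2) and the standard library are available. Lean on these libraries where they do the work, as an engineer would, in place of code of your own. Each camera call takes 0.05 s, during which the arm holds its last target. There are 200 camera calls.

## Task

Set out the samples on the grey slab for a customer: the hexagonal tile flat in the centre of the square wooden board with the small round tile centred on top of it, the square tile flat in the centre of the round wooden board, and the long bar tile flat on the slab at its very middle, between the two boards, its long side running straight from the slab's front edge to its back edge. Stand the white tumbler upright on the counter in front of the bar (on the robot's side), in line with the bar and about 2 cm clear of the slab's front edge. Leave the tape measure and the jar where they are.

Things in the scene. Friction and masses are not known exactly. Their poses are not given: they have to be found in the camera images.
- slab: Fixed large grey stone-look slab lying flat on the counter, 140 mm front to back, 420 mm wide, 10 mm thick. Origin: centre of its underside, on the counter (z = 0). Its x axis runs along its short side, from the front edge (towards the robot) to the back edge; y along its long side; z up. It lies turned by up to about 7 degrees.
- square_board: Fixed square wooden display board, 104 x 104 mm, 12 mm thick, lying on the slab, on its left or right half, about 145 mm from the slab's middle. Origin: centre of its underside, on the slab (z = 0.010 m); its top is at z = 0.022 m.
- round_board: Fixed round wooden display board, 104 mm in diameter, 12 mm thick, lying on the other half of the slab. Origin: centre of its underside, on the slab (z = 0.010 m); its top is at z = 0.022 m.
- hexagon_mid (a point): Hexagonal tile, loose, lying flat on the counter, 60 mm across flats, 12 mm thick, about 80 g. This point: its centre, half-way up. Two opposite flat sides face along its x axis (the other pairs at 60 and 120 degrees from it); z up.
- disc_mid (a point): Small round tile, loose, lying flat, 40 mm in diameter, 10 mm thick, about 30 g. This point: its centre, half-way up.
- square_mid (a point): Square tile, loose, lying flat, 62 x 62 mm, 12 mm thick, about 100 g. This point: its centre, half-way up; x and y along its sides, z up.
- bar_mid (a point): Long bar tile, loose, lying flat, 110 x 40 mm, 12 mm thick, about 120 g. This point: its centre, half-way up; x along its long side, y across its 40 mm width, z up.
- tumbler_mid (a point): White ceramic bathroom tumbler, loose, standing upright, open at the top, straight-sided, 56 mm outer diameter, 75 mm high, wall 4 mm, about 160 g. This point: on its axis, half-way up (37.5 mm above its foot).
- tape: Grey tape measure standing on the counter far to the left, 60 x 34 mm, 56 mm high. Origin: centre of its underside. To be left alone.
- jar: Grey jar of grout with a white cap, on the counter far to the right, 56 mm in diameter, 70 mm high. Origin: centre of its underside. To be left alone.
Things that resemble listed ones, but are neither listed nor needed, are in the scene too. What is shaped like the part that bears bar_mid but blue or purple is not meant.

How it is judged:
By the outcome, as a careful person would: the job done as asked, in the order asked, and still so for the second after the job is handed in, with the robot touching nothing.
It also fails if it takes over 122 s, if anything falls off the work surface, if the arm or the gripper's body presses on something with over 40 N, if the wrist force passes 120 N, or if a joint passes its speed limit or range.

## Working session

There is one attempt and no reset: what is moved stays moved. The work goes in short steps, Python scripts to look and compute and a shell command to move; the robot and the scene stay as the last step left them, time stands still between calls to the robot, and variables do not carry over. Pictures are saved under pics/ and viewed, at most 14 in all, crops included, and the job is handed in when it is done.

```bash
mkdir -p pics; python3 - <<'E'
from plant import ctrl
import cv2,numpy as np
for n in ("scene","top"):
    c=ctrl.read_camera(n); cv2.imwrite(f"pics/{n}0.png",c["img"][:,:,::-1]); np.savez(f"{n}0.npz",**c)
    print(n,c["camera_matrix"].tolist(),c["xyz"],c["rotation"],[k for k in c])
s=ctrl.get_state();print(s["time"],s["eef_pos"],s["tcp_rot"],s["opening"],ctrl.grip_point_offset)
E
```

```text
scene [[511.06011641787836, 0.0, 280.3188670731478], [0.0, 511.06011641787836, 209.6656731395487], [0.0, 0.0, 1.0]] [ 0.86623998 -0.58380159  1.12101496] [0.28113993 0.07881319 0.28310252 0.91356542] ['img', 'depth', 'camera_matrix', 'xyz', 'rotation']
top [[429.71722526238517, 0.0, 270.6527389214222], [0.0, 429.71722526238517, 209.88608926268557], [0.0, 0.0, 1.0]] [2.59829739e-01 9.43226549e-04 1.14567824e+00] [-0.07153201  0.06891322  0.70876333 -0.6984187 ] ['img', 'depth', 'camera_matrix', 'xyz', 'rotation']
0.1 [0.29551194 0.60619336 0.23001253] [ 2.24955007e-01  9.74368500e-01 -1.03962098e-03 -4.35886409e-04] 1.0038275775043863 0.0187
```

View pics/top0.png

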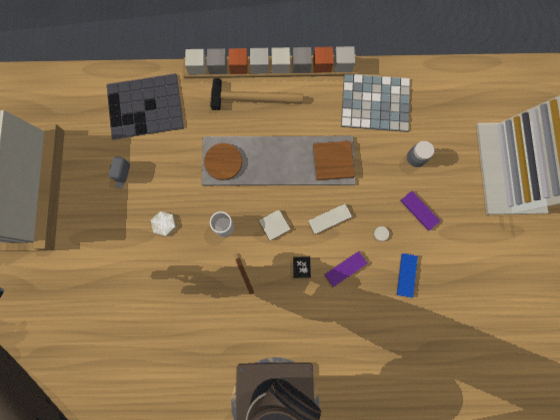

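View pics/scene0.png

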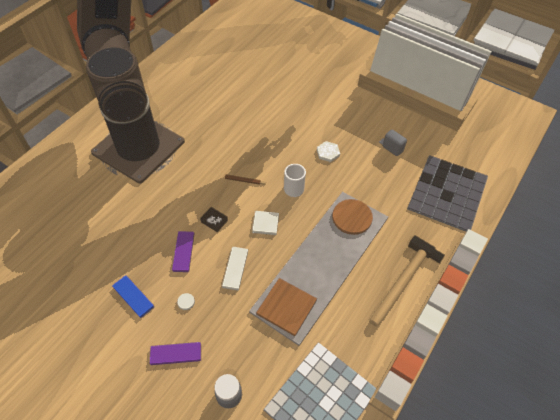

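The top view shows the robot at the bottom (270,400) and the slab at (278,160), with the round board at (223,161) on the left and the square board at (334,160) on the right. Tiles and other items:
- Hexagon (163,223), tumbler (221,223), square tile (275,225), disc (381,234).
- Bar candidates: the white one (330,219), purple (420,211) and (346,269), and blue (408,275). Only the white one fits, because blue and purple are excluded.
- Tape (119,170) and jar (420,155).

I'll confirm these in a crop and fit the outlines.

```bash
cat > vis.py <<'E'
import numpy as np,cv2
from scipy.spatial.transform import Rotation as R
from scipy.optimize import minimize
def proj(c,P):
    p=(np.asarray(P)-c["xyz"])@R.from_quat(c["rotation"]).as_matrix(); p=p*[1,-1,-1]
    u=p@c["camera_matrix"].T; return u[:,:2]/u[:,2:]
def ray(c,uv,z):
    d=np.linalg.inv(c["camera_matrix"])@[uv[0],uv[1],1]; d=R.from_quat(c["rotation"]).as_matrix()@(d*[1,-1,-1])
    return (c["xyz"]+d*(z-c["xyz"][2])/d[2])[:2]
def poly(n,r,off=0): a=np.arange(n)*2*np.pi/n+off; return np.c_[np.cos(a),np.sin(a)]*r
def rect(a,b): return np.array([[a,b],[-a,b],[-a,-b],[a,-b]])/2
SH=dict(hexagon=(poly(6,.03/np.cos(np.pi/6),np.pi/6),0,.012),disc=(poly(40,.02),0,.010),square=(rect(.062,.062),0,.012),
 bar=(rect(.11,.04),0,.012),tumbler=(poly(40,.028),0,.075),slab=(rect(.14,.42),0,.01),
 square_board=(rect(.104,.104),.01,.022),round_board=(poly(40,.052),.01,.022))
S=8
def hull(c,n,q,z0=0):
    o,a,b=SH[n]; k,s=np.cos(q[2]),np.sin(q[2]); o=o@np.array([[k,s],[-s,k]])+q[:2]
    P=np.vstack([np.c_[o,np.full(len(o),z0+a)],np.c_[o,np.full(len(o),z0+b)]])
    return cv2.convexHull(proj(c,P).astype(np.float32))[:,0]
def draw(c,h):
    m=np.zeros((420,560),np.uint8); cv2.fillPoly(m,[np.round(h*16).astype(np.int32)],255,cv2.LINE_AA,4); return m/255.
def fit(cams,n,q0,mask,z0=0):
    M=[mask(c,n,i).astype(float) for i,c in enumerate(cams)]
    def cost(q): return sum(np.abs(draw(c,hull(c,n,q,z0))-m).sum() for c,m in zip(cams,M))/sum(m.sum() for m in M)
    best=None
    for y in ([0] if n in("disc","tumbler","round_board") else np.radians(np.arange(-90,90,15)) if n=="bar" else np.radians(np.arange(-45,46,15))):
        if n in("slab",) and abs(y)>.3: continue
        q=np.array([*q0,y]); r=minimize(cost,q,method="Nelder-Mead",options=dict(initial_simplex=q+np.array([[0,0,0],[.01,0,0],[0,.01,0],[0,0,.15]]),xatol=1e-4,fatol=1e-5))
        if best is None or r.fun<best.fun: best=r
    return best
E
cat > m0.py <<'E'
from vis import *
cams=[dict(np.load(f)) for f in("top0.npz","scene0.npz")]
seed=dict(hexagon=[(163,223),(328,152)],tumbler=[(221,223),(294,180)],square=[(275,225),(265,222)],bar=[(330,219),(235,268)],disc=[(381,234),(186,301)],slab=[(278,160),(320,270)],round_board=[(223,161),(352,216)],square_board=[(334,160),(287,307)])
def mask(c,n,i):
    g=np.full((420,560),cv2.GC_BGD,np.uint8); q=[*Q0[n],0]; s=draw(c,hull(c,n,[*seedxy(n,i),0]))>.5
    r=30 if n!="slab" else 20
    g[cv2.dilate(s.astype(np.uint8),np.ones((r,r)))>0]=cv2.GC_PR_BGD; g[s]=cv2.GC_PR_FGD
    hsv=cv2.cvtColor(c["img"],cv2.COLOR_RGB2HSV); lo=(hsv[...,1]<75)
    if n in("round_board","square_board"):
        m=((hsv[...,1]>120)&(hsv[...,0]<14)) ; m&=g>0
    elif n=="slab":
        m=lo&(g!=0); 
    else: m=lo&(hsv[...,2]>60)&(g!=0)
    m=cv2.morphologyEx(m.astype(np.uint8),cv2.MORPH_OPEN,np.ones((2,2)))
    k,l,st,_=cv2.connectedComponentsWithStats(m); b=1+np.argmax(st[1:,4]); m=(l==b).astype(np.uint8)
    if True:
        cs,_=cv2.findContours(m,cv2.RETR_EXTERNAL,cv2.CHAIN_APPROX_NONE); h=max(cs,key=cv2.contourArea); m[:]=0; cv2.fillPoly(m,[cv2.convexHull(h)if n in("slab","round_board","square_board") else h],1)
    dbg[i][m>0]=(dbg[i][m>0]*.5+np.array([0,255,0])*.5).astype(np.uint8)
    return m
def seedxy(n,i): return ray(cams[i],seed[n][i],SH[n][2]*(.5 if n=="tumbler" and i else 1))
Q0={n:seedxy(n,0) for n in seed}
dbg=[c["img"].copy() for c in cams]
for n in seed:
    a=[fit([cams[i]],n,seedxy(n,i),lambda c,n,j:mask(c,n,i)) for i in (0,1)]
    print(n,*[np.r_[r.x[:2]*1000,np.degrees(r.x[2]),r.fun].round(2) for r in a])
o=np.hstack([cv2.resize(dbg[0][110:300,90:450],(800,422)),]) ; cv2.imwrite("pics/dbg_top.png",o[:,:,::-1])
cv2.imwrite("pics/dbg_scene.png",cv2.resize(dbg[1][100:420,90:430],None,fx=1.8,fy=1.8)[:,:,::-1])
cv2.imwrite("pics/crop_top.png",cv2.resize(cams[0]["img"][110:300,90:450],(800,422),interpolation=cv2.INTER_CUBIC)[:,:,::-1])
for i,p in(("tape",(119,165)),("jar",(423,149))): print(i,ray(cams[0],p,.06))
E
time python3 m0.py
```

```text
hexagon [ 4.5545e+02  2.9154e+02 -1.2830e+01  8.0000e-02] [ 4.6187e+02  2.8924e+02 -1.6290e+01  1.3000e-01]
tumbler [4.4442e+02 1.2870e+02 3.7700e+00 9.0000e-02] [4.5055e+02 1.2829e+02 3.3400e+00 1.0000e-01]
square [ 4.4686e+02 -8.0100e+00  2.8390e+01  6.0000e-02] [ 4.5185e+02 -8.0000e+00 -6.1080e+01  9.0000e-02]
bar [ 4.6089e+02 -1.5769e+02 -6.4260e+01  7.0000e-02] [ 4.6646e+02 -1.5761e+02 -6.5480e+01  9.0000e-02]
disc [ 4.1822e+02 -2.9355e+02  1.0000e+01  1.6000e-01] [ 4.2482e+02 -2.9424e+02  3.0500e+00  1.6000e-01]
slab [ 6.285e+02 -2.085e+01 -4.300e-01  3.000e-02] [ 6.3297e+02 -2.1970e+01 -5.6000e-01  2.0000e-02]
round_board [652.32 132.11 -14.53 196.28] [634.15 146.84  -6.03   5.05]
square_board [ 652.36 -172.57   -3.55  125.9 ] [ 626.41 -148.7    15.24    2.11]
tape [0.60560255 0.40168607]
jar [ 0.63705819 -0.4023022 ]
real	0m7.613s
user	0m4.122s
sys	0m3.932s
```

View pics/crop_top.png

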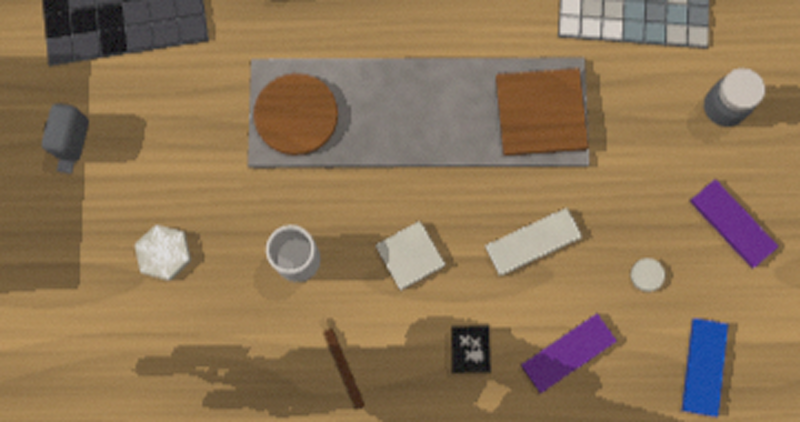

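View pics/dbg_scene.png

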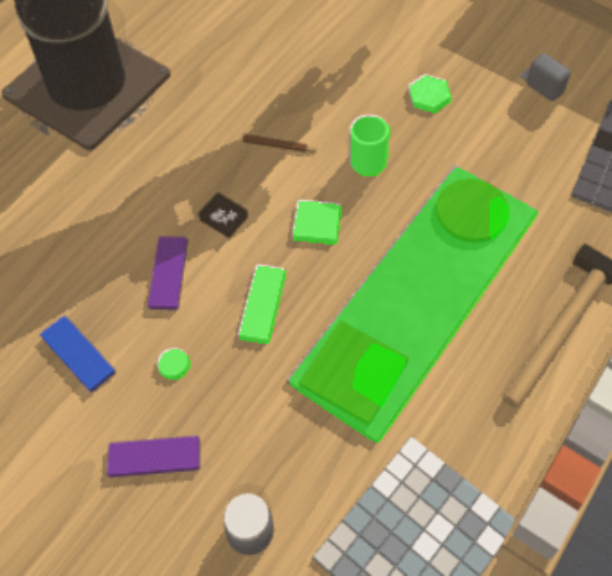

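The crop confirms the choice: the white bar is at crop (533,241), full image (330,219). The other bars are purple or blue, so they are decoys. The object masks are good, but the board masks need fixing. I'll also write a move helper.

```bash
cat > boards.py <<'E'
from vis import *
def bmask(c,n,i,sl=[[.6285,-.0209,-.0075],[.633,-.022,-.01]]):
    hsv=cv2.cvtColor(c["img"],cv2.COLOR_RGB2HSV); s=draw(c,hull(c,"slab",sl[i]))>.5
    m=(s&(hsv[...,1]>100)).astype(np.uint8); 
    h=draw(c,hull(c,n,[sl[i][0],sl[i][1]+(.145 if n[0]=="r" else -.145),0])); m&=cv2.dilate((h>.5).astype(np.uint8),np.ones((11,11)))
    m=cv2.morphologyEx(m,cv2.MORPH_OPEN,np.ones((3,3)))
    cs,_=cv2.findContours(m,cv2.RETR_EXTERNAL,cv2.CHAIN_APPROX_NONE); k=cv2.convexHull(max(cs,key=cv2.contourArea)); m[:]=0; cv2.fillPoly(m,[k],1); return m
if __name__=="__main__":
  cams=[dict(np.load(f)) for f in("top0.npz","scene0.npz")]
  for n,y in(("round_board",.125),("square_board",-.168)):
    a=[fit([cams[i]],n,[.63,y],lambda c,n,j:bmask(c,n,i)) for i in(0,1)]
    print(n,*[np.r_[r.x[:2]*1000,np.degrees(r.x[2]),r.fun].round(2) for r in a])
  # depth check: mean depth-derived world points on slab/counter
  for c,p in((cams[0],(278,160)),(cams[1],(320,270)),(cams[0],(275,225)),(cams[1],(265,218))):
    d=np.median(c["depth"][p[1]-3:p[1]+4,p[0]-3:p[0]+4]); v=np.linalg.inv(c["camera_matrix"])@[*p,1]*d*[1,-1,-1]
    print(p,(c["xyz"]+R.from_quat(c["rotation"]).as_matrix()@v).round(4))
E
python3 boards.py
cat > go.py <<'E'
# usage: go.py x y z [closing-line angle deg]  -> row to type (world TCP target)
import sys,numpy as np
from plant import ctrl
from scipy.spatial.transform import Rotation as R
s=ctrl.get_state(); T=R.from_quat(s["tcp_rot"]).as_matrix(); p=s["eef_pos"]; a=list(map(float,sys.argv[1:]))
psi=np.degrees(np.arctan2(T[1,0],T[0,0])); d=T.T@(np.array(a[:3])-p)*100; t=0
if len(a)>3:
    j1=np.degrees(np.arctan2(a[1],a[0])); c=[a[3]+90+180*k for k in range(-3,4)]; best=min(c,key=lambda q:abs(j1+90-q)); t=psi-best
print("dx %.2f dy %.2f dz %.2f twist %.1f | rows: %.1f trans %.1f rot | t %.1f p %s close %.1f j6 %.2f"%(*d,t,np.linalg.norm(d)/6.25,abs(t)/10.7,s["time"],p.round(4),psi-90,s["qpos"][5]))
E
python3 go.py 0.4587 0.2904 0.10 -14.5
```

```text
round_board [6.2540e+02 1.3327e+02 8.0300e+00 8.0000e-02] [6.2468e+02 1.3020e+02 8.0200e+00 1.1000e-01]
square_board [ 6.2508e+02 -1.7170e+02  4.3800e+00  5.0000e-02] [ 6.2411e+02 -1.7243e+02  2.7900e+00  7.0000e-02]
(278, 160) [ 0.629  -0.0187  0.01  ]
(320, 270) [ 0.6385 -0.0463  0.0089]
(275, 225) [ 0.447  -0.0075  0.0124]
(265, 218) [ 4.424e-01 -1.000e-04  1.070e-02]
dx -28.52 dy -21.20 dz 13.04 twist 78.5 | rows: 6.1 trans 7.3 rot | t 0.1 p [0.2955 0.6062 0.23  ] close 64.0 j6 -0.15
```

```bash
python3 go.py 0.4585 0.2904 0.04 45.5
```

```text
dx -28.50 dy -21.20 dz 19.04 twist 18.5 | rows: 6.4 trans 1.7 rot | t 0.1 p [0.2955 0.6062 0.23  ] close 64.0 j6 -0.15
```

```bash
python3 -m pendant '[{"dx":-28.5,"dy":-21.2,"dz":12,"twist":18.5},{"dx":-28.5,"dy":-21.2,"dz":12,"twist":18.5},{"dx":-28.5,"dy":-21.2,"dz":12,"twist":18.5},{"dx":-28.5,"dy":-21.2,"dz":12,"twist":18.5},{"dx":-28.5,"dy":-21.2,"dz":12,"twist":18.5},{"dx":-28.5,"dy":-21.2,"dz":14,"twist":18.5},{"dx":-28.5,"dy":-21.2,"dz":19,"twist":18.5},{"dx":-28.5,"dy":-21.2,"dz":19,"twist":18.5},{"dx":-28.5,"dy":-21.2,"dz":19,"twist":18.5}]' 88 40; python3 go.py 0.4585 0.2904 0.002
python3 - <<'E'
from plant import ctrl
import cv2,numpy as np
o=[]
for n,(r,k) in dict(top=(220,160),scene=(155,325)).items():
    c=ctrl.read_camera(n);np.savez(n+"1.npz",**c); o.append(cv2.resize(c["img"][r-50:r+50,k-50:k+50],(400,400)))
cv2.imwrite("pics/hexg.png",np.hstack(o)[:,:,::-1])
E
```

```text
time: 1.23
eef_pos: [0.4596, 0.292, 0.0426]
tcp_rot: [0.378, 0.926, 0.001, 0.0]
contact_force: [0.4, 0.2, -0.1]
opening: 0.881
finger_force: 0.0
dx -0.03 dy -0.20 dz 4.06 twist 0.0 | rows: 0.7 trans 0.0 rot | t 1.2 p [0.4596 0.292  0.0426] close 45.5 j6 -0.42
```

View pics/hexg.png

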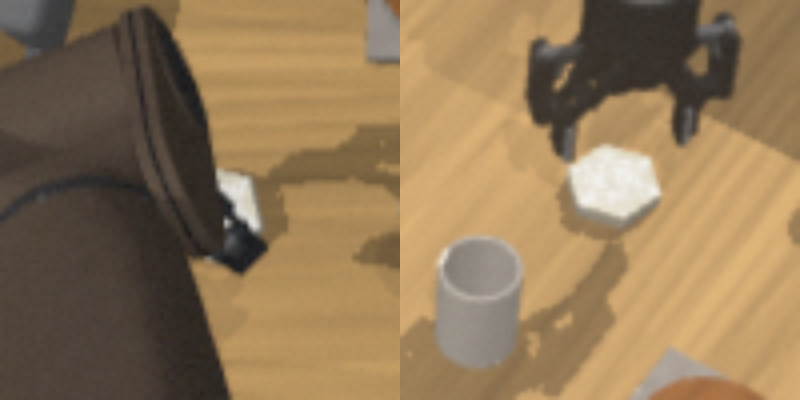

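The right crop shows the fingers at (563,145) and (687,125), straddling the hexagon at (615,183) and lined up with its flats. I'll go down and feel for contact.

```bash
python3 -m pendant '[{"dz":3.4,"dy":-0.2},{"dz":3.7,"dy":-0.2},{"dz":3.9,"dy":-0.2},{"dz":4.0,"dy":-0.2},{"dz":4.0,"dy":-0.2}]' 84 40; python3 -m pendant '[{"dz":0.2},{"dz":0.2},{"dz":0.2}]'
```

```text
$[0]: bad value
$[0]: bad value
```

```bash
python3 -m pendant '[{"dx":0,"dy":-0.2,"dz":3.4,"twist":0},{"dx":0,"dy":-0.2,"dz":3.7,"twist":0},{"dx":0,"dy":-0.2,"dz":3.9,"twist":0},{"dx":0,"dy":-0.2,"dz":4.0,"twist":0},{"dx":0,"dy":-0.2,"dz":4.0,"twist":0}]' 84 40; python3 -m pendant '[{"dx":0,"dy":0,"dz":0.2,"twist":0},{"dx":0,"dy":0,"dz":0.2,"twist":0},{"dx":0,"dy":0,"dz":0.2,"twist":0}]'
```

```text
time: 1.95
eef_pos: [0.4583, 0.2901, 0.0023]
tcp_rot: [0.379, 0.926, 0.001, 0.001]
contact_force: [0.5, -0.2, -0.1]
opening: 0.837
finger_force: 0.0
time: 2.33
eef_pos: [0.4577, 0.2897, -0.0007]
tcp_rot: [0.379, 0.926, -0.0, -0.0]
contact_force: [0.1, -0.1, -0.5]
opening: 0.846
finger_force: 0.0
```

```bash
python3 -m pendant '[{"dx":0,"dy":0,"dz":0.3,"twist":0},{"dx":0,"dy":0,"dz":0.3,"twist":0}]'; python3 -m pendant '[{"dx":0,"dy":0,"dz":0,"twist":0},{"dx":0,"dy":0,"dz":0,"twist":0},{"dx":0,"dy":0,"dz":0,"twist":0},{"dx":0,"dy":0,"dz":0,"twist":0}]' 50 40;python3 go.py .6225 -.172 .14 45
```

```text
time: 2.58
eef_pos: [0.4574, 0.2896, -0.0041]
tcp_rot: [0.379, 0.926, -0.0, -0.0]
contact_force: [0.2, 0.5, 0.3]
opening: 0.843
finger_force: 0.0
time: 3.08
eef_pos: [0.4581, 0.2899, -0.0033]
tcp_rot: [0.379, 0.926, 0.0, 0.0]
contact_force: [0.2, 0.3, 2.8]
opening: 0.685
finger_force: 44.6
dx -44.11 dy -21.42 dz -14.33 twist 0.5 | rows: 8.2 trans 0.0 rot | t 3.1 p [ 0.4581  0.2899 -0.0033] close 45.5 j6 -0.42
```

```bash
python3 -m pendant '[{"dx":0,"dy":0,"dz":-4,"twist":0},{"dx":0,"dy":0,"dz":-9,"twist":0},{"dx":0,"dy":0,"dz":-12,"twist":0},{"dx":0,"dy":0,"dz":-12,"twist":0}]'; python3 go.py .6246 -.172 .06 3.5
```

```text
time: 3.58
eef_pos: [0.4591, 0.2903, 0.1186]
tcp_rot: [0.379, 0.926, 0.002, 0.002]
contact_force: [0.4, -0.3, -0.5]
opening: 0.689
finger_force: 44.3
dx -44.20 dy -21.41 dz 5.86 twist 42.0 | rows: 7.9 trans 3.9 rot | t 3.6 p [0.4591 0.2903 0.1186] close 45.5 j6 -0.42
```

```bash
python3 -m pendant '[{"dx":-44.2,"dy":-21.4,"dz":0,"twist":42},{"dx":-44.2,"dy":-21.4,"dz":0,"twist":42},{"dx":-44.2,"dy":-21.4,"dz":0,"twist":42},{"dx":-44.2,"dy":-21.4,"dz":0,"twist":42},{"dx":-44.2,"dy":-21.4,"dz":0,"twist":42},{"dx":-44.2,"dy":-21.4,"dz":0,"twist":42},{"dx":-44.2,"dy":-21.4,"dz":0,"twist":42},{"dx":-44.2,"dy":-21.4,"dz":2,"twist":42},{"dx":-44.2,"dy":-21.4,"dz":5.9,"twist":42},{"dx":-44.2,"dy":-21.4,"dz":5.9,"twist":42}]'; python3 go.py .6246 -.172 .02 3.5
```

```text
time: 4.82
eef_pos: [0.6181, -0.1712, 0.0502]
tcp_rot: [0.686, 0.728, -0.002, -0.007]
contact_force: [-0.1, -0.0, -0.2]
opening: 0.691
finger_force: 44.2
dx -0.13 dy 0.69 dz 3.01 twist -0.1 | rows: 0.5 trans 0.0 rot | t 4.8 p [ 0.6181 -0.1712  0.0502] close 3.4 j6 -0.49
```

```bash
python3 -m pendant '[{"dx":0,"dy":0,"dz":0,"twist":0},{"dx":0,"dy":0,"dz":0,"twist":0}]'; python3 go.py .6246 -.172 .0195 3.5
```

```text
time: 5.08
eef_pos: [0.6239, -0.1723, 0.059]
tcp_rot: [0.685, 0.729, 0.0, 0.001]
contact_force: [-0.3, -0.4, -0.4]
opening: 0.687
finger_force: 44.2
dx 0.03 dy 0.06 dz 3.95 twist 0.1 | rows: 0.6 trans 0.0 rot | t 5.1 p [ 0.6239 -0.1723  0.059 ] close 3.6 j6 -0.49
```

```bash
python3 -m pendant '[{"dx":0,"dy":0,"dz":2.5,"twist":0},{"dx":0,"dy":0,"dz":3.5,"twist":0},{"dx":0,"dy":0,"dz":3.9,"twist":0},{"dx":0,"dy":0,"dz":4,"twist":0},{"dx":0,"dy":0,"dz":4,"twist":0}]'; python3 -m pendant '[{"dx":0,"dy":0,"dz":0,"twist":0},{"dx":0,"dy":0,"dz":-0.1,"twist":0},{"dx":0,"dy":0,"dz":-0.2,"twist":0}]' 80; python3 -m pendant '[{"dx":0,"dy":0,"dz":-5,"twist":0},{"dx":0,"dy":0,"dz":-10,"twist":0},{"dx":0,"dy":0,"dz":-10,"twist":0},{"dx":0,"dy":0,"dz":-10,"twist":0}]';python3 go.py .4215 -.294 .11 60
```

```text
time: 5.7
eef_pos: [0.6234, -0.1725, 0.0187]
tcp_rot: [0.685, 0.728, 0.0, 0.0]
contact_force: [-2.7, 2.6, 5.0]
opening: 0.689
finger_force: 44.9
time: 6.08
eef_pos: [0.623, -0.1728, 0.0193]
tcp_rot: [0.685, 0.728, 0.0, 0.0]
contact_force: [-0.4, 0.9, 0.7]
opening: 0.797
finger_force: 0.0
time: 6.58
eef_pos: [0.6227, -0.1726, 0.119]
tcp_rot: [0.685, 0.728, -0.0, -0.0]
contact_force: [0.2, -0.1, -0.7]
opening: 0.8
finger_force: 0.0
dx -10.89 dy -20.82 dz 0.91 twist 123.5 | rows: 3.8 trans 11.5 rot | t 6.6 p [ 0.6227 -0.1726  0.119 ] close 3.5 j6 -0.49
```

```bash
python3 go.py .4215 -.294 .05 3.5; python3 -m pendant '[{"dx":-10.9,"dy":-20.8,"dz":1,"twist":0},{"dx":-10.9,"dy":-20.8,"dz":1,"twist":0},{"dx":-10.9,"dy":-20.8,"dz":1,"twist":0},{"dx":-10.9,"dy":-20.8,"dz":3,"twist":0},{"dx":-10.9,"dy":-20.8,"dz":7,"twist":0},{"dx":-10.9,"dy":-20.8,"dz":7,"twist":0},{"dx":-10.9,"dy":-20.8,"dz":7,"twist":0}]' 62
cat > snap.py <<'E'
import sys
from vis import *
from boards import bmask
from plant import ctrl
tag=sys.argv[1]
cams=[]
for n in("top","scene"): c=ctrl.read_camera(n);np.savez(f"{n}_{tag}.npz",**c);cams.append(c)
def white(c,n,i,uv=None,sz=30):
    hsv=cv2.cvtColor(c["img"],cv2.COLOR_RGB2HSV); m=((hsv[...,1]<75)&(hsv[...,2]>120)).astype(np.uint8)
    w=np.zeros_like(m); cv2.circle(w,tuple(int(v) for v in uv),sz,1,-1); m&=w
    k,l,st,_=cv2.connectedComponentsWithStats(m); return l==1+np.argmax(st[1:,4])
def tile(n,q,z0,sz=30):
    for i,c in enumerate(cams):
        uv=proj(c,[[*q,z0+SH[n][2]]])[0]; r=fit([c],n,q,lambda c,n,j:white(c,n,i,uv,sz),z0); print(n,i,np.r_[r.x[:2]*1000,np.degrees(r.x[2]),r.fun].round(2))
def crop(q,z,name,h=45):
    o=[]
    for c in cams:
        u,v=np.clip(proj(c,[[*q,z]])[0].astype(int),[h,h],[559-h,419-h]); o.append(cv2.resize(c["img"][v-h:v+h,u-h:u+h],(400,400),interpolation=cv2.INTER_CUBIC))
    cv2.imwrite(f"pics/{name}.png",np.hstack(o)[:,:,::-1])
E
python3 go.py .4215 -.294 .0 3.5
cat > a.py <<'E'
from snap import *
tile("hexagon",[.6235,-.1725],.022); tile("disc",[.4215,-.294],0,18)
for n,y in(("round_board",.132),("square_board",-.172)):
  for i,c in enumerate(cams):
    r=fit([c],n,[.625,y],lambda c,n,j:bmask(c,n,i)); print(n,i,np.r_[r.x[:2]*1000,np.degrees(r.x[2]),r.fun].round(2))
crop([.6235,-.1725],.03,"hexplaced")
E
python3 a.py A
```

```text
dx -10.89 dy -20.82 dz 6.91 twist -0.0 | rows: 3.9 trans 0.0 rot | t 6.6 p [ 0.6227 -0.1726  0.119 ] close 3.5 j6 -0.49
time: 7.45
eef_pos: [0.4222, -0.2939, 0.0493]
tcp_rot: [0.685, 0.729, 0.0, -0.0]
contact_force: [-0.0, -0.4, 1.1]
opening: 0.622
finger_force: 0.0
dx -0.01 dy -0.07 dz 4.93 twist 0.0 | rows: 0.8 trans 0.0 rot | t 7.5 p [ 0.4222 -0.2939  0.0493] close 3.5 j6 -0.87
hexagon 0 [ 618.91 -110.12  -62.11    1.18]
hexagon 1 [ 6.2223e+02 -1.7227e+02  4.7000e+00  6.0000e-02]Traceback (most recent call last):
  File "a.py", line 2, in <module>
    tile("hexagon",[.6235,-.1725],.022); tile("disc",[.4215,-.294],0,18)
                                         ~~~~^^^^^^^^^^^^^^^^^^^^^^^^^^^
  File "snap.py", line 14, in tile
    uv=proj(c,[[*q,z0+SH[n][2]]])[0]; r=fit([c],n,q,lambda c,n,j:white(c,n,i,uv,sz),z0); print(n,i,np.r_[r.x[:2]*1000,np.degrees(r.x[2]),r.fun].round(2))
                                        ~~~^^^^^^^^^^^^^^^^^^^^^^^^^^^^^^^^^^^^^^^^^^^^
  File "vis.py", line 23, in fit
    M=[mask(c,n,i).astype(float) for i,c in enumerate(cams)]
       ~~~~^^^^^^^
  File "snap.py", line 14, in <lambda>
    uv=proj(c,[[*q,z0+SH[n][2]]])[0]; r=fit([c],n,q,lambda c,n,j:white(c,n,i,uv,sz),z0); print(n,i,np.r_[r.x[:2]*1000,np.degrees(r.x[2]),r.fun].round(2))
                                                                 ~~~~~^^^^^^^^^^^^^
  File "snap.py", line 11, in white
    k,l,st,_=cv2.connectedComponentsWithStats(m); return l==1+np.argmax(st[1:,4])
                                                              ~~~~~~~~~^^^^^^^^^^
    return _wrapfunc(a, 'argmax', axis=axis, out=out, **kwds)
    return bound(*args, **kwds)
ValueError: attempt to get argmax of an empty sequence
```

```bash
python3 -m pendant '[{"dx":0,"dy":0,"dz":3.5,"twist":0},{"dx":0,"dy":0,"dz":4.5,"twist":0},{"dx":0,"dy":0,"dz":4.8,"twist":0},{"dx":0,"dy":0,"dz":4.9,"twist":0},{"dx":0,"dy":0,"dz":4.9,"twist":0}]';python3 -m pendant '[{"dx":0,"dy":0,"dz":0,"twist":0},{"dx":0,"dy":0,"dz":0,"twist":0},{"dx":0,"dy":0,"dz":0,"twist":0},{"dx":0,"dy":0,"dz":0,"twist":0}]' 30 30
cat > a.py <<'E'
from snap import *
c=cams[1]
crop([.6235,-.1725],.03,"hexplaced")
uv=proj(c,[[.4215,-.294,.01]])[0]
for n,q,z,s in(("hexagon",[.6235,-.1725],.022,30),):
  uv=proj(c,[[*q,z+.01]])[0]; r=fit([c],n,q,lambda c,n,j:white(c,n,1,uv,s),z); print(n,r.x,r.fun)
r=fit([c],"square_board",[.625,-.172],lambda c,n,j:bmask(c,n,1)); print(r.x,r.fun)
E
python3 a.py B
```

```text
time: 8.18
eef_pos: [0.4226, -0.2947, 0.0013]
tcp_rot: [0.685, 0.728, -0.0, 0.001]
contact_force: [0.5, 0.1, 0.1]
opening: 0.619
finger_force: 0.0
time: 8.68
eef_pos: [0.4225, -0.2947, 0.0013]
tcp_rot: [0.685, 0.728, -0.0, 0.001]
contact_force: [-0.8, 1.3, 5.4]
opening: 0.448
finger_force: 30.0
hexagon [ 0.62263355 -0.1721771   0.08064554] 0.06990211815063105
[ 0.62512679 -0.17198527  0.05970365] 0.07936747594314934
```

View pics/hexplaced.png

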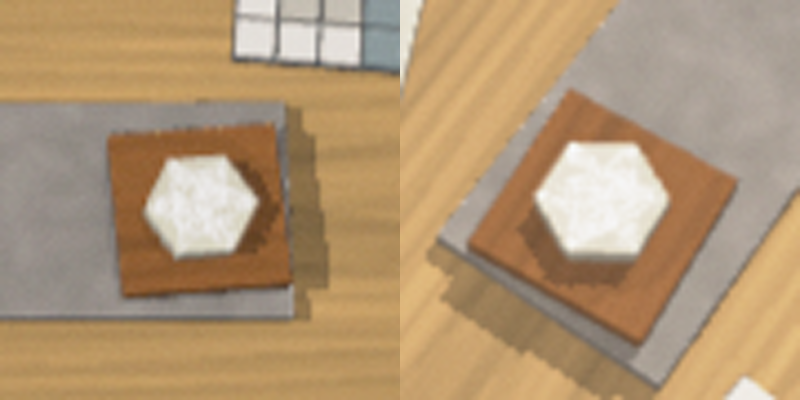

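The left crop shows the hexagon at (202,206) with the board centred at about (200,210). Allowing for 12 mm of parallax, that's centred to about 1 mm. I'll put numbers on it for both cameras.

```bash
cat > rel.py <<'E'
from vis import *
import sys
from boards import bmask
cams=[dict(np.load(f"{n}_{sys.argv[1]}.npz")) for n in("top","scene")]
def edgefit(c,n,q,z0,rng=.006):
    # refine by gradient strength of the top outline
    g=cv2.GaussianBlur(cv2.cvtColor(c["img"],cv2.COLOR_RGB2LAB).astype(np.float32),(0,0),.8)
    G=sum(cv2.Sobel(g[...,k],cv2.CV_32F,1,0)**2+cv2.Sobel(g[...,k],cv2.CV_32F,0,1)**2 for k in range(3))**.5
    o,_,b=SH[n]; o=np.vstack([o+(np.roll(o,-1,0)-o)*t for t in np.linspace(0,1,20,endpoint=False)])
    def sc(p):
        k,s=np.cos(p[2]),np.sin(p[2]); P=np.c_[o@np.array([[k,s],[-s,k]])+p[:2],np.full(len(o),z0+b)]
        u=proj(c,P).astype(np.float32); return -cv2.remap(G,u[:,:1],u[:,1:],cv2.INTER_LINEAR).mean()
    q=np.array(q); best=None
    for dx in(-.003,0,.003):
      for dy in(-.003,0,.003):
        p=q+[dx,dy,0]; r=minimize(sc,p,method="Nelder-Mead",options=dict(initial_simplex=p+np.array([[0,0,0],[.002,0,0],[0,.002,0],[0,0,.05]]),xatol=1e-5,fatol=1e-3))
        if best is None or r.fun<best.fun: best=r
    return best.x
def show(n,q,z0):
    for i,c in enumerate(cams):
        r=edgefit(c,n,q,z0); print(n,i,(r*[1000,1000,57.3]).round(1))
if __name__=="__main__":
    show("hexagon",[.623,-.1725,.07],.022); show("square_board",[.625,-.172,.065],0);show("round_board",[.625,.132,0],0);show("slab",[.63,-.021,-.008],0)
    show("bar",[.4635,-.1576,np.radians(-65)],0);show("square",[.449,-.008,np.radians(28.5)],0)
E
python3 rel.py B; python3 go.py .6231 -.1727 .14 3.5
```

```text
hexagon 0 [ 622.6 -169.     2. ]
hexagon 1 [ 622.5 -172.4    4.4]
square_board 0 [ 621.6 -168.7    3.4]
square_board 1 [ 626.  -174.9    3.5]
round_board 0 [624.8 132.9   5.4]
round_board 1 [626.7 129.8   3.2]
slab 0 [629.  -17.7  -0.9]
slab 1 [ 6.319e+02 -2.290e+01 -6.000e-01]
bar 0 [ 463.5 -154.2  -66.1]
bar 1 [ 464.  -157.6  -65.9]
square 0 [448.8  -5.4  28.4]
square 1 [449.4  -8.6  28.6]
dx 10.94 dy 20.78 dz -13.86 twist 0.0 | rows: 4.4 trans 0.0 rot | t 8.8 p [ 0.4225 -0.2947  0.0013] close 3.5 j6 -0.87
```

```bash
cat > relm.py <<'E'
from vis import *
import sys
from boards import bmask
cams=[dict(np.load(f"{n}_{sys.argv[1]}.npz")) for n in("top","scene")]
def white(c,uv,sz=26):
    hsv=cv2.cvtColor(c["img"],cv2.COLOR_RGB2HSV); m=((hsv[...,1]<75)&(hsv[...,2]>100)).astype(np.uint8)
    w=np.zeros_like(m); cv2.circle(w,tuple(int(v) for v in uv),sz,1,-1); m&=w; m=cv2.morphologyEx(m,cv2.MORPH_OPEN,np.ones((3,3)))
    k,l,st,_=cv2.connectedComponentsWithStats(m); return l==1+np.argmax(st[1:,4])
def tile(n,q,z0,sz=26):
    for i,c in enumerate(cams):
        uv=proj(c,[[*q,z0+SH[n][2]]])[0]; r=fit([c],n,q,lambda c,n,j:white(c,uv,sz),z0); print(n,i,np.r_[r.x[:2]*1000,np.degrees(r.x[2]),r.fun].round(2))
def board(n,q):
    for i,c in enumerate(cams):
        r=fit([c],n,q,lambda c,n,j:bmask(c,n,i)); print(n,i,np.r_[r.x[:2]*1000,np.degrees(r.x[2]),r.fun].round(2))
if __name__=="__main__":
    tile("hexagon",[.623,-.1725],.022,18); board("square_board",[.625,-.172]); board("round_board",[.625,.132])
E
python3 relm.py B
```

```text
hexagon 0 [ 6.2367e+02 -1.6977e+02  4.1000e-01  8.0000e-02]
hexagon 1 [ 6.2183e+02 -1.7226e+02  4.6200e+00  7.0000e-02]
square_board 0 [ 6.2498e+02 -1.7144e+02  4.4900e+00  5.0000e-02]
square_board 1 [ 6.2513e+02 -1.7199e+02  3.4200e+00  8.0000e-02]
round_board 0 [6.2698e+02 1.3374e+02 3.0500e+00 8.0000e-02]
round_board 1 [6.2501e+02 1.3205e+02 4.3200e+00 1.1000e-01]
```

```bash
python3 -m pendant '[{"dx":0,"dy":0,"dz":-5,"twist":0},{"dx":4,"dy":8,"dz":-9,"twist":0},{"dx":7,"dy":14,"dz":-9,"twist":0},{"dx":10.9,"dy":20.8,"dz":-9,"twist":0},{"dx":10.9,"dy":20.8,"dz":-9,"twist":0},{"dx":10.9,"dy":20.8,"dz":-6,"twist":0},{"dx":10.9,"dy":20.8,"dz":-5,"twist":0},{"dx":10.9,"dy":20.8,"dz":-5,"twist":0},{"dx":10.9,"dy":20.8,"dz":-5,"twist":0}]'; python3 go.py .6231 -.1728 .0355
```

```text
time: 9.9
eef_pos: [0.623, -0.1735, 0.0512]
tcp_rot: [0.686, 0.728, 0.0, 0.001]
contact_force: [0.4, -0.5, 0.4]
opening: 0.45
finger_force: 30.4
dx 0.07 dy 0.01 dz 1.57 twist 0.0 | rows: 0.3 trans 0.0 rot | t 9.9 p [ 0.623  -0.1735  0.0512] close 3.4 j6 -0.49
```

```bash
python3 -m pendant '[{"dx":0.1,"dy":0,"dz":1,"twist":0},{"dx":0.1,"dy":0,"dz":1.4,"twist":0},{"dx":0.1,"dy":0,"dz":1.6,"twist":0},{"dx":0.1,"dy":0,"dz":1.6,"twist":0}]'; python3 -m pendant '[{"dx":0,"dy":0,"dz":0,"twist":0},{"dx":0,"dy":0,"dz":-0.1,"twist":0},{"dx":0,"dy":0,"dz":-0.2,"twist":0}]' 58; python3 -m pendant '[{"dx":0,"dy":0,"dz":-5,"twist":0},{"dx":0,"dy":0,"dz":-9,"twist":0},{"dx":0,"dy":0,"dz":-9,"twist":0}]' 84;python3 go.py .4495 -.0085 .04 28.5;python3 go.py .4495 -.0085 .04 -61.5
```

```text
time: 10.4
eef_pos: [0.6225, -0.1717, 0.0354]
tcp_rot: [0.685, 0.728, -0.0, -0.001]
contact_force: [-3.2, -0.5, 6.8]
opening: 0.451
finger_force: 30.9
time: 10.78
eef_pos: [0.6228, -0.1716, 0.0361]
tcp_rot: [0.685, 0.728, -0.0, -0.0]
contact_force: [-1.1, 0.4, 0.1]
opening: 0.579
finger_force: 0.0
time: 11.15
eef_pos: [0.6257, -0.1729, 0.1314]
tcp_rot: [0.685, 0.728, 0.002, 0.004]
contact_force: [0.4, 0.0, -0.0]
opening: 0.84
finger_force: 0.0
dx 17.52 dy -16.66 dz 8.93 twist -25.0 | rows: 4.1 trans 2.3 rot | t 11.2 p [ 0.6257 -0.1729  0.1314] close 3.5 j6 -0.49
dx 17.52 dy -16.66 dz 8.93 twist 65.0 | rows: 4.1 trans 6.1 rot | t 11.2 p [ 0.6257 -0.1729  0.1314] close 3.5 j6 -0.49
```

```bash
python3 -m pendant '[{"dx":17.5,"dy":-16.7,"dz":0,"twist":-25},{"dx":17.5,"dy":-16.7,"dz":0,"twist":-25},{"dx":17.5,"dy":-16.7,"dz":0,"twist":-25},{"dx":17.5,"dy":-16.7,"dz":2,"twist":-25},{"dx":17.5,"dy":-16.7,"dz":6,"twist":-25},{"dx":17.5,"dy":-16.7,"dz":8.9,"twist":-25},{"dx":17.5,"dy":-16.7,"dz":8.9,"twist":-25},{"dx":17.5,"dy":-16.7,"dz":8.9,"twist":-25}]' 86 40
cat > a.py <<'E'
from snap import *
c=cams[1]
crop([.6235,-.1725],.03,"disc"); crop([.45,-.008],.012,"sq"); a=[cv2.imread(f"pics/{n}.png") for n in("disc","sq")]
cv2.imwrite("pics/c1.png",cv2.resize(np.vstack(a),(600,600)))
E
python3 a.py C;python3 go.py .4495 -.0085 -.004 28.5
```

```text
time: 12.15
eef_pos: [0.4459, -0.0073, 0.0377]
tcp_rot: [0.511, 0.859, 0.0, 0.0]
contact_force: [0.6, 0.5, 0.6]
opening: 0.864
finger_force: 0.0
dx -0.21 dy 0.19 dz 4.26 twist -0.0 | rows: 0.7 trans 0.0 rot | t 12.2 p [ 0.4467 -0.0075  0.0386] close 28.5 j6 -0.74
```

View pics/c1.png

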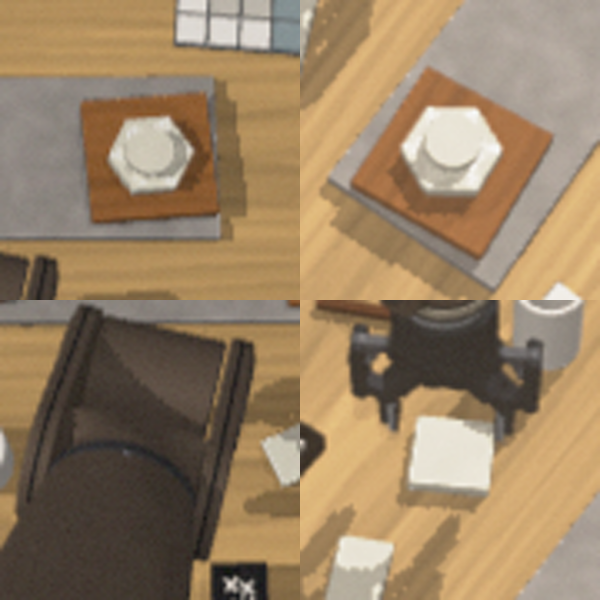

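The top crops show the disc lying centred on the hexagon at (150,152) and (452,147). Bottom right, the fingers straddle the square tile at (452,455). Next I'll descend and grip.

```bash
python3 -m pendant '[{"dx":-0.2,"dy":0.2,"dz":2,"twist":0},{"dx":-0.2,"dy":0.2,"dz":3.5,"twist":0},{"dx":-0.2,"dy":0.2,"dz":4.1,"twist":0},{"dx":-0.2,"dy":0.2,"dz":4.2,"twist":0},{"dx":-0.2,"dy":0.2,"dz":4.2,"twist":0}]';python3 -m pendant '[{"dx":0,"dy":0,"dz":0,"twist":0},{"dx":0,"dy":0,"dz":0,"twist":0},{"dx":0,"dy":0,"dz":0,"twist":0},{"dx":0,"dy":0,"dz":0,"twist":0}]' 50 40; python3 -m pendant '[{"dx":0,"dy":0,"dz":-5,"twist":0},{"dx":0,"dy":0,"dz":-10,"twist":0},{"dx":0,"dy":0,"dz":-14,"twist":0},{"dx":0,"dy":0,"dz":-14,"twist":0},{"dx":0,"dy":0,"dz":-14,"twist":0}]'; python3 go.py .6265 .130 .06 0.
```

```text
time: 12.88
eef_pos: [0.4486, -0.0081, -0.0043]
tcp_rot: [0.511, 0.859, 0.0, 0.0]
contact_force: [0.1, -0.0, 0.4]
opening: 0.858
finger_force: 0.0
time: 13.38
eef_pos: [0.4491, -0.0082, -0.0037]
tcp_rot: [0.511, 0.859, 0.0, 0.001]
contact_force: [-0.6, 0.4, 5.6]
opening: 0.715
finger_force: 44.3
time: 14.0
eef_pos: [0.4472, -0.0078, 0.1341]
tcp_rot: [0.511, 0.859, -0.0, -0.001]
contact_force: [0.3, 0.3, -0.8]
opening: 0.715
finger_force: 44.6
dx 3.54 dy 22.34 dz 7.37 twist 28.5 | rows: 3.8 trans 2.7 rot | t 14.0 p [ 0.4472 -0.0078  0.1341] close 28.5 j6 -0.74
```

```bash
python3 -m pendant '[{"dx":3.5,"dy":22.3,"dz":0,"twist":29},{"dx":3.5,"dy":22.3,"dz":0,"twist":29},{"dx":3.5,"dy":22.3,"dz":0,"twist":29},{"dx":3.5,"dy":22.3,"dz":1,"twist":29},{"dx":3.5,"dy":22.3,"dz":5,"twist":29},{"dx":3.5,"dy":22.3,"dz":8.5,"twist":29},{"dx":3.5,"dy":22.3,"dz":8.5,"twist":29},{"dx":3.5,"dy":22.3,"dz":8.5,"twist":29},{"dx":3.5,"dy":22.3,"dz":8.5,"twist":29}]'; python3 go.py .626 .130 .0185 -.6
```

```text
time: 15.12
eef_pos: [0.6288, 0.1291, 0.0523]
tcp_rot: [0.71, 0.704, 0.001, 0.001]
contact_force: [0.0, -0.0, -0.7]
opening: 0.71
finger_force: 44.5
dx 0.09 dy -0.29 dz 3.38 twist 0.1 | rows: 0.5 trans 0.0 rot | t 15.1 p [0.6288 0.1291 0.0523] close -0.5 j6 0.05
```

```bash
python3 -m pendant '[{"dx":0.1,"dy":-0.3,"dz":2,"twist":0},{"dx":0.1,"dy":-0.3,"dz":2.8,"twist":0},{"dx":0.1,"dy":-0.3,"dz":2.8,"twist":0},{"dx":0.1,"dy":-0.3,"dz":2.8,"twist":0}]'; python3 go.py .626 .130 .0187 -.6
```

```text
time: 15.62
eef_pos: [0.6247, 0.1302, 0.0224]
tcp_rot: [0.71, 0.704, 0.0, 0.0]
contact_force: [0.0, -0.1, -0.8]
opening: 0.714
finger_force: 44.5
dx -0.02 dy 0.13 dz 0.37 twist 0.1 | rows: 0.1 trans 0.0 rot | t 15.6 p [0.6247 0.1302 0.0224] close -0.5 j6 0.06
```

Next I'll place the square and go to the bar, closing across its 40 mm width (about 24.5° in the world).

```bash
python3 -m pendant '[{"dx":0,"dy":0.1,"dz":0.2,"twist":0},{"dx":0,"dy":0.1,"dz":0.3,"twist":0},{"dx":0,"dy":0.1,"dz":0.4,"twist":0},{"dx":0,"dy":0.1,"dz":0.4,"twist":0}]'; python3 -m pendant '[{"dx":0,"dy":0,"dz":0,"twist":0},{"dx":0,"dy":0,"dz":-0.1,"twist":0},{"dx":0,"dy":0,"dz":-0.2,"twist":0}]' 84; python3 -m pendant '[{"dx":0,"dy":0,"dz":-5,"twist":0},{"dx":0,"dy":0,"dz":-11,"twist":0},{"dx":0,"dy":0,"dz":-11,"twist":0},{"dx":0,"dy":0,"dz":-11,"twist":0}]';python3 go.py .4640 -.158 .04 24.3
```

```text
time: 16.12
eef_pos: [0.6256, 0.1302, 0.0184]
tcp_rot: [0.71, 0.704, 0.0, 0.0]
contact_force: [-0.3, 0.3, -0.7]
opening: 0.711
finger_force: 44.5
time: 16.5
eef_pos: [0.6256, 0.1302, 0.0206]
tcp_rot: [0.71, 0.704, 0.0, 0.0]
contact_force: [0.3, -0.4, -0.6]
opening: 0.839
finger_force: 0.0
time: 17.0
eef_pos: [0.6254, 0.1302, 0.1305]
tcp_rot: [0.71, 0.704, 0.0, 0.0]
contact_force: [-0.5, 0.2, -0.2]
opening: 0.842
finger_force: 0.0
dx -28.96 dy -15.89 dz 9.05 twist -24.8 | rows: 5.5 trans 2.3 rot | t 17.0 p [0.6254 0.1302 0.1305] close -0.5 j6 0.06
```

```bash
python3 -m pendant '[{"dx":-29,"dy":-15.9,"dz":0,"twist":-25},{"dx":-29,"dy":-15.9,"dz":0,"twist":-25},{"dx":-29,"dy":-15.9,"dz":0,"twist":-25},{"dx":-29,"dy":-15.9,"dz":0,"twist":-25},{"dx":-29,"dy":-15.9,"dz":2,"twist":-25},{"dx":-29,"dy":-15.9,"dz":6,"twist":-25},{"dx":-29,"dy":-15.9,"dz":9,"twist":-25},{"dx":-29,"dy":-15.9,"dz":9,"twist":-25},{"dx":-29,"dy":-15.9,"dz":9,"twist":-25},{"dx":-29,"dy":-15.9,"dz":9,"twist":-25}]' 65
cat > a.py <<'E'
from snap import *
crop([.6235,.130],.03,"p1"); crop([.464,-.158],.012,"p2"); a=[cv2.imread(f"pics/{n}.png") for n in("p1","p2")]
cv2.imwrite("pics/c2.png",cv2.resize(np.vstack(a),(600,600)))
E
python3 a.py D;python3 go.py .464 -.158 .001 24.5
cat >> relm.py <<'E'
    if len(sys.argv)>2: tile("square",[.6255,.130],.022,20); tile("bar",[.464,-.158],0,26)
E
python3 relm.py D 1; sed -i 's/^    show("bar".*/    show("square",[.6255,.130,0],.022)/' rel.py; python3 rel.py D
```

```text
time: 18.25
eef_pos: [0.4651, -0.1586, 0.0417]
tcp_rot: [0.541, 0.841, 0.0, 0.001]
contact_force: [0.1, -1.0, -0.1]
opening: 0.647
finger_force: 0.0
dx 0.10 dy -0.08 dz 4.06 twist 0.0 | rows: 0.7 trans 0.0 rot | t 18.4 p [ 0.465  -0.1586  0.0416] close 24.5 j6 -0.96
hexagon 0 [ 6.2354e+02 -1.6975e+02  3.6000e-01  2.2000e-01]
hexagon 1 [ 6.2211e+02 -1.7210e+02 -5.6120e+01  7.0000e-02]
square_board 0 [ 6.2610e+02 -1.7164e+02  5.1700e+00  7.0000e-02]
square_board 1 [ 6.2449e+02 -1.7222e+02  2.6900e+00  8.0000e-02]
round_board 0 [6.2705e+02 1.3378e+02 2.9700e+00 8.0000e-02]
round_board 1 [ 6.2475e+02  1.3075e+02 -2.0300e+00  2.8000e-01]
square 0 [ 6.2478e+02  1.3217e+02 -3.3000e-01  9.0000e-02]
square 1 [6.2490e+02 1.2946e+02 3.3000e-01 2.0000e-01]
hexagon 0 [ 623.  -169.5    2.9]
hexagon 1 [ 622.5 -172.4    4.5]
square_board 0 [ 623.5 -168.6    3.9]
square_board 1 [ 626.  -175.     3.5]
round_board 0 [624.8 132.7  -1.9]
round_board 1 [628.1 120.7  13.7]
slab 0 [ 6.286e+02 -1.820e+01  1.000e-01]
slab 1 [631.8 -22.6  -0.7]
square 0 [624.3 131.8   0.7]
square 1 [ 6.253e+02  1.285e+02 -1.00
[... 560 characters left out ...]
fit
    M=[mask(c,n,i).astype(float) for i,c in enumerate(cams)]
       ~~~~^^^^^^^
  File "relm.py", line 11, in <lambda>
    uv=proj(c,[[*q,z0+SH[n][2]]])[0]; r=fit([c],n,q,lambda c,n,j:white(c,uv,sz),z0); print(n,i,np.r_[r.x[:2]*1000,np.degrees(r.x[2]),r.fun].round(2))
                                                                 ~~~~~^^^^^^^^^
  File "relm.py", line 8, in white
    k,l,st,_=cv2.connectedComponentsWithStats(m); return l==1+np.argmax(st[1:,4])
                                                              ~~~~~~~~~^^^^^^^^^^
    return _wrapfunc(a, 'argmax', axis=axis, out=out, **kwds)
    return bound(*args, **kwds)
ValueError: attempt to get argmax of an empty sequence
```

View pics/c2.png

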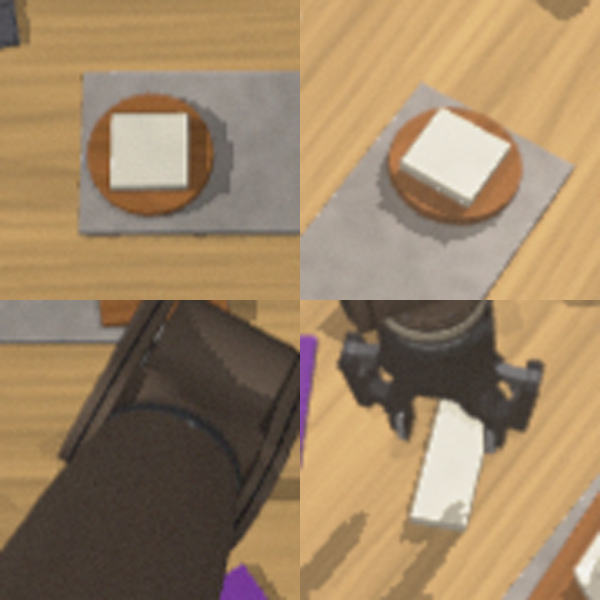

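The top crops show the square flat on the round board at (149,150) and (456,157). Bottom right, the fingers straddle the white bar. Next I'll grip it.

```bash
python3 -m pendant '[{"dx":0.1,"dy":-0.1,"dz":2,"twist":0},{"dx":0.1,"dy":-0.1,"dz":3.5,"twist":0},{"dx":0.1,"dy":-0.1,"dz":4,"twist":0},{"dx":0.1,"dy":-0.1,"dz":4.1,"twist":0},{"dx":0.1,"dy":-0.1,"dz":4.1,"twist":0}]';python3 -m pendant '[{"dx":0,"dy":0,"dz":0,"twist":0},{"dx":0,"dy":0,"dz":0,"twist":0},{"dx":0,"dy":0,"dz":0,"twist":0},{"dx":0,"dy":0,"dz":0,"twist":0}]' 30 50; python3 -m pendant '[{"dx":0,"dy":0,"dz":-4,"twist":0},{"dx":0,"dy":0,"dz":-8,"twist":0},{"dx":0,"dy":0,"dz":-10,"twist":0},{"dx":0,"dy":0,"dz":-10,"twist":0},{"dx":0,"dy":0,"dz":-10,"twist":0}]'; python3 go.py .631 -.0218 .05 89.4
```

```text
time: 18.98
eef_pos: [0.463, -0.1581, -0.0003]
tcp_rot: [0.541, 0.841, 0.0, 0.0]
contact_force: [-0.6, -0.3, -0.4]
opening: 0.649
finger_force: 0.0
time: 19.48
eef_pos: [0.4635, -0.1584, 0.0003]
tcp_rot: [0.541, 0.841, 0.0, 0.001]
contact_force: [0.8, -0.1, 6.2]
opening: 0.446
finger_force: 51.7
time: 20.1
eef_pos: [0.4615, -0.1573, 0.0977]
tcp_rot: [0.541, 0.841, -0.0, -0.001]
contact_force: [-0.4, 1.1, -1.8]
opening: 0.45
finger_force: 51.1
dx 5.29 dy 21.05 dz 4.74 twist 115.1 | rows: 3.6 trans 10.8 rot | t 20.1 p [ 0.4615 -0.1573  0.0977] close 24.5 j6 -0.96
```

```bash
python3 -m pendant '[{"dx":5.3,"dy":21,"dz":0,"twist":-64.9},{"dx":5.3,"dy":21,"dz":0,"twist":-64.9},{"dx":5.3,"dy":21,"dz":0,"twist":-64.9},{"dx":5.3,"dy":21,"dz":0,"twist":-64.9},{"dx":5.3,"dy":21,"dz":0,"twist":-64.9},{"dx":5.3,"dy":21,"dz":0,"twist":-64.9},{"dx":5.3,"dy":21,"dz":0,"twist":-64.9},{"dx":5.3,"dy":21,"dz":3,"twist":-64.9},{"dx":5.3,"dy":21,"dz":5,"twist":-64.9},{"dx":5.3,"dy":21,"dz":5,"twist":-64.9}]';python3 -m pendant '[{"dx":0,"dy":0,"dz":0,"twist":0},{"dx":0,"dy":0,"dz":0,"twist":0}]';  python3 go.py .631 -.0218 .0108 -90.6
python3 - <<'E'
import runpy,sys
sys.argv=["snap.py","E"]; g=runpy.run_path("snap.py"); g["crop"]([.615,-.02],.04,"bar",70)
E
```

```text
time: 21.35
eef_pos: [0.6294, -0.0223, 0.046]
tcp_rot: [0.006, 1.0, 0.001, -0.003]
contact_force: [-0.0, -0.7, -1.3]
opening: 0.452
finger_force: 51.2
time: 21.6
eef_pos: [0.6328, -0.0228, 0.0507]
tcp_rot: [0.005, 1.0, -0.0, 0.001]
contact_force: [-0.3, -0.0, -1.2]
opening: 0.449
finger_force: 51.2
dx 0.19 dy 0.10 dz 3.99 twist 180.0 | rows: 0.6 trans 16.8 rot | t 21.6 p [ 0.6328 -0.0228  0.0507] close 89.4 j6 -1.76
```

View pics/bar.png

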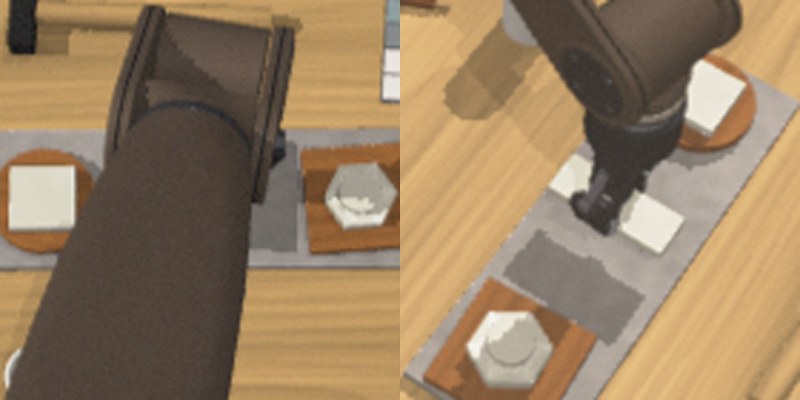

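The right crop shows the bar held between (570,178) and (655,225), square across the slab. Now I'll lower it.

```bash
python3 -m pendant '[{"dx":0.2,"dy":0.1,"dz":2,"twist":0},{"dx":0.2,"dy":0.1,"dz":3.2,"twist":0},{"dx":0.2,"dy":0.1,"dz":3.5,"twist":0},{"dx":0.2,"dy":0.1,"dz":3.5,"twist":0},{"dx":0.2,"dy":0.1,"dz":3.5,"twist":0}]';  python3 go.py .631 -.0218 .0106
```

```text
time: 22.32
eef_pos: [0.6303, -0.0217, 0.0148]
tcp_rot: [0.005, 1.0, -0.0, 0.0]
contact_force: [-0.4, -0.1, -1.2]
opening: 0.452
finger_force: 51.2
dx -0.07 dy -0.01 dz 0.42 twist 0.0 | rows: 0.1 trans 0.0 rot | t 22.3 p [ 0.6303 -0.0217  0.0148] close 89.4 j6 -1.76
```

```bash
python3 -m pendant '[{"dx":-0.1,"dy":0,"dz":0.2,"twist":0},{"dx":-0.1,"dy":0,"dz":0.4,"twist":0},{"dx":-0.1,"dy":0,"dz":0.5,"twist":0},{"dx":-0.1,"dy":0,"dz":0.5,"twist":0}]'; python3 -m pendant '[{"dx":0,"dy":0,"dz":0,"twist":0},{"dx":0,"dy":0,"dz":-0.1,"twist":0},{"dx":0,"dy":0,"dz":-0.2,"twist":0}]' 60; python3 -m pendant '[{"dx":0,"dy":0,"dz":-5,"twist":0},{"dx":0,"dy":0,"dz":-11,"twist":0},{"dx":0,"dy":0,"dz":-14,"twist":0},{"dx":0,"dy":0,"dz":-14,"twist":0}]' 88;python3 go.py .448 .1275 .12
```

```text
time: 22.82
eef_pos: [0.6311, -0.0216, 0.0103]
tcp_rot: [0.005, 1.0, -0.0, 0.0]
contact_force: [-3.0, -0.0, 4.7]
opening: 0.452
finger_force: 51.9
time: 23.2
eef_pos: [0.6307, -0.0216, 0.0111]
tcp_rot: [0.005, 1.0, 0.0, -0.0]
contact_force: [-1.2, 0.2, -0.1]
opening: 0.601
finger_force: 0.0
time: 23.7
eef_pos: [0.633, -0.022, 0.1553]
tcp_rot: [0.005, 1.0, -0.001, 0.004]
contact_force: [0.5, 0.5, -0.8]
opening: 0.88
finger_force: 0.0
dx 18.68 dy 14.76 dz 3.37 twist 0.0 | rows: 3.8 trans 0.0 rot | t 23.7 p [ 0.633  -0.022   0.1553] close 89.4 j6 -1.76
```

```bash
python3 -m pendant '[{"dx":18.6,"dy":14.8,"dz":0,"twist":0},{"dx":18.6,"dy":14.8,"dz":0,"twist":0},{"dx":18.6,"dy":14.8,"dz":0,"twist":0},{"dx":18.6,"dy":14.8,"dz":3,"twist":0},{"dx":18.6,"dy":14.8,"dz":5,"twist":0},{"dx":18.6,"dy":14.8,"dz":5,"twist":0},{"dx":18.6,"dy":14.8,"dz":5,"twist":0}]' 92; python3 go.py .448 .1275 .025
cat > a.py <<'E'
from snap import *
crop([.6235,-.02],.03,"p1",70); crop([.448,.1275],.07,"p2"); a=[cv2.imread(f"pics/{n}.png") for n in("p1","p2")]
cv2.imwrite("pics/c3.png",cv2.resize(np.vstack(a),(600,600)))
E
python3 a.py F; sed -i 's/^    show("square".*/    show("bar",[.631,-.022,-.01],.01)/' rel.py; python3 rel.py F
```

```text
time: 24.58
eef_pos: [0.4467, 0.1281, 0.1012]
tcp_rot: [0.006, 1.0, -0.0, -0.0]
contact_force: [0.7, -0.3, 0.5]
opening: 0.92
finger_force: 0.0
dx -0.13 dy -0.06 dz 7.62 twist 0.0 | rows: 1.2 trans 0.0 rot | t 24.6 p [0.4467 0.1281 0.1012] close 89.4 j6 -1.50
hexagon 0 [ 622.7 -169.4    2.7]
hexagon 1 [ 622.5 -172.4    4.5]
square_board 0 [ 621.7 -168.8    3.4]
square_board 1 [ 626.  -174.9    3.4]
round_board 0 [626.2 132.7   6.6]
round_board 1 [628.1 120.5   7. ]
slab 0 [629.  -17.3  -0.9]
slab 1 [ 6.319e+02 -2.260e+01 -6.000e-01]
bar 0 [629.  -21.3   0. ]
bar 1 [627.8 -24.7  -0.8]
```

View pics/c3.png

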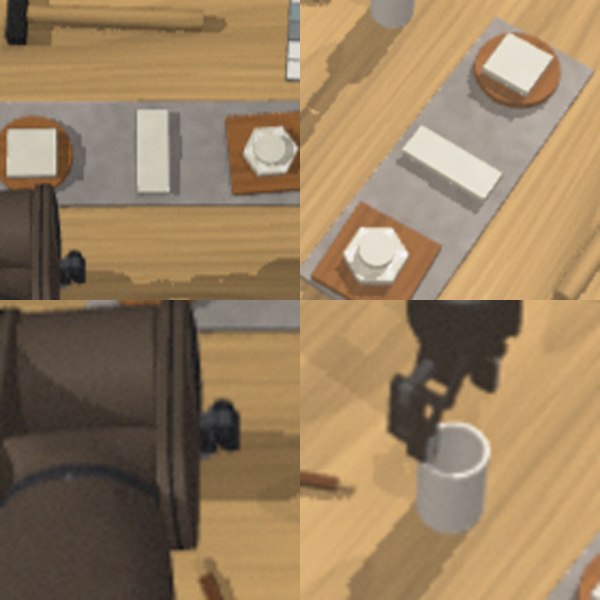

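```bash
cat > b.py <<'E'
import sys; sys.argv=["x","F"]
from relm import *
tile("bar",[.631,-.022],.01,24)
# slab: sub-pixel edges from intensity along world scanlines on the slab top plane / counter
def scan(c,p0,p1,z,n=400):
    P=np.c_[np.linspace(p0[0],p1[0],n),np.linspace(p0[1],p1[1],n),np.full(n,z)]; u=proj(c,P).astype(np.float32)
    return cv2.remap(cv2.cvtColor(c["img"],cv2.COLOR_RGB2HSV)[...,1].astype(np.float32),u[:,:1],u[:,1:],cv2.INTER_LINEAR)[:,0],P
for i,c in enumerate(cams):
    F,B=[],[]
    for y in (-.08,-.07,-.06,.02,.03,.04):
        s,P=scan(c,(.53,y),(.73,y),.01); m=s<75; k=np.where(m)[0]; F.append(P[k[0],0]);B.append(P[k[-1],0])
    L,Rr=[],[]
    for x in (.57,.58,.675,.685):
        s,P=scan(c,(x,.25),(x,-.28),.01,800); k=np.where(s<75)[0]; k=k[(P[k,1]<.22)&(P[k,1]>-.26)]; L.append(P[k[0],1]);Rr.append(P[k[-1],1])
    f=lambda v:(np.array(v)*1000).round(1)
    print(i,"front",f(F),"back",f(B),"left",f(L),"right",f(Rr))
E
python3 b.py
```

```text
bar 0 [ 6.2682e+02 -1.9530e+01 -8.4940e+01  5.9000e-01]
bar 1 [ 6.2515e+02 -1.3290e+01  6.4500e+01  5.3000e-01]
0 front [558.1 558.6 558.6 559.6 559.6 559.6] back [698.9 698.9 698.9 699.9 700.4 700.4] left [219.5 192.3 191.  190.3] right [-226.9 -120.1 -228.3 -227.6]
1 front [559.6 559.6 560.1 560.6 561.1 561.1] back [699.9 699.4 699.9 700.9 700.9 700.9] left [188.3 187.6 187.  187.6] right [-232.2 -232.2 -233.6 -233.6]
```

```bash
cat >> b.py <<'E'
def prof(c,p0,p1,z,ch,n=400):
    P=np.c_[np.linspace(p0[0],p1[0],n),np.linspace(p0[1],p1[1],n),np.full(n,z)]; u=proj(c,P).astype(np.float32)
    s=cv2.remap(cv2.cvtColor(c["img"],cv2.COLOR_RGB2HSV)[...,ch].astype(np.float32),u[:,:1],u[:,1:],cv2.INTER_LINEAR)[:,0]; return s,P
for i,c in enumerate(cams):
    ends=[]
    for y in(-.032,-.022,-.014):
        s,P=prof(c,(.55,y),(.71,y),.022,2); print(i,"V",s[::20].astype(int)) if y==-.022 else 0
        k=np.where(s>165)[0]; ends.append((P[k[0],0],P[k[-1],0]))
    sides=[]
    for x in(.60,.63,.66):
        s,P=prof(c,(x,.03),(x,-.075),.022,2); k=np.where(s>165)[0]; sides.append((P[k[0],1],P[k[-1],1]))
    print(i,f(ends).tolist(),f(sides).tolist())
E
python3 b.py | tail -4
```

```text
0 [[550.0, 710.0], [550.0, 710.0], [550.0, 710.0]] [[-0.5, -40.5], [-0.8, -40.5], [-1.3, -40.3]]
1 V [204 200 163 197 227 227 228 228 228 228 228 227 228 230 231 231 231 157
 169 163]
1 [[550.0, 710.0], [550.0, 710.0], [550.0, 710.0]] [[29.5, -75.0], [30.0, -75.0], [30.0, -75.0]]
```

```bash
sed -i 's/s>165/(s>198)/; s/(.55,y),(.71,y)/(.565,y),(.695,y)/; s/np.where(s>165)/np.where(s>198)/' b.py; python3 b.py | tail -4
```

```text
0 [[576.4, 681.3], [576.7, 681.3], [576.7, 681.6]] [[-1.6, -37.9], [-2.1, -38.2], [-2.4, -38.7]]
1 V [168 164 230 227 227 228 228 228 228 228 228 228 227 229 230 231 231 230
 204 168]
1 [[572.8, 682.3], [574.1, 682.3], [573.8, 682.6]] [[-4.5, -43.4], [-4.5, -43.9], [-4.2, -44.2]]
```

```bash
cat > t.py <<'E'
import sys; sys.argv=["x","F"]
from rel import *
SH["rim"]=(poly(40,.028),0,.075)
for i,c in enumerate(cams): print(i,(edgefit(c,"rim",[.448,.1275,0],0)*1000).round(1))
b=[dict(np.load(f"{n}_B.npz")) for n in("top","scene")]
for i,c in enumerate(b): print(i,(edgefit(c,"rim",[.448,.1275,0],0)*1000).round(1))
c=cams[1]; u=proj(c,[[.4475,.1275,.07],[.4467,.0855,.112],[.4467,.1701,.112],[.4475,.1275,.075]]); print(((u-u[0].astype(int)+45)*300/90+[300,300]).round())
E
python3 t.py
```

```text
0 [466.3  89.6 330.2]
1 [449.  129.1   9.9]
0 [446.8 131.6  27.6]
1 [449.2 125.5  61.4]
[[452. 453.]
 [422. 454.]
 [483. 383.]
 [452. 449.]]
```

```bash
python3 -m pendant '[{"dx":-0.3,"dy":0,"dz":0,"twist":0},{"dx":-0.3,"dy":0,"dz":1.5,"twist":0},{"dx":-0.3,"dy":0,"dz":3,"twist":0},{"dx":-0.3,"dy":0,"dz":3.5,"twist":0}]'; python3 -m pendant '[{"dx":0,"dy":0,"dz":2,"twist":0},{"dx":0,"dy":0,"dz":4,"twist":0},{"dx":0,"dy":0,"dz":4.1,"twist":0},{"dx":0,"dy":0,"dz":4.1,"twist":0}]'; python3 -m pendant '[{"dx":0,"dy":0,"dz":0,"twist":0},{"dx":0,"dy":0,"dz":0,"twist":0},{"dx":0,"dy":0,"dz":0,"twist":0},{"dx":0,"dy":0,"dz":0,"twist":0},{"dx":0,"dy":0,"dz":0,"twist":0}]' 45 40;  python3 -m pendant '[{"dx":0,"dy":0,"dz":-1.5,"twist":0},{"dx":0,"dy":0,"dz":-2.5,"twist":0},{"dx":0,"dy":0,"dz":-2.5,"twist":0}]'; python3 go.py .5125 -.0215 .048
```

```text
time: 25.18
eef_pos: [0.4479, 0.1282, 0.0642]
tcp_rot: [0.005, 1.0, -0.0, -0.002]
contact_force: [-0.2, 0.4, 0.4]
opening: 0.923
finger_force: 0.0
time: 25.68
eef_pos: [0.4496, 0.1283, 0.0256]
tcp_rot: [0.005, 1.0, 0.0, 0.0]
contact_force: [-0.2, 0.0, 0.8]
opening: 0.921
finger_force: 0.0
time: 26.3
eef_pos: [0.4504, 0.1285, 0.0264]
tcp_rot: [0.005, 1.0, 0.0, 0.001]
contact_force: [-0.1, 0.2, 6.3]
opening: 0.633
finger_force: 42.9
time: 26.68
eef_pos: [0.45, 0.1283, 0.0514]
tcp_rot: [0.005, 1.0, 0.0, 0.001]
contact_force: [0.3, -0.7, -1.9]
opening: 0.633
finger_force: 42.5
dx -6.41 dy -14.92 dz 0.35 twist 0.0 | rows: 2.6 trans 0.0 rot | t 26.7 p [0.45   0.1283 0.0514] close 89.4 j6 -1.50
```

```bash
python3 -m pendant '[{"dx":-2,"dy":-4,"dz":-0.5,"twist":0},{"dx":-4,"dy":-8,"dz":-0.5,"twist":0},{"dx":-5.5,"dy":-12,"dz":-0.5,"twist":0},{"dx":-6.4,"dy":-14.9,"dz":-0.5,"twist":0},{"dx":-6.4,"dy":-14.9,"dz":0.5,"twist":0},{"dx":-6.4,"dy":-14.9,"dz":1.5,"twist":0},{"dx":-6.4,"dy":-14.9,"dz":1.5,"twist":0},{"dx":-6.4,"dy":-14.9,"dz":1.5,"twist":0}]'; python3 go.py .5125 -.0215 .0266
```

```text
time: 27.68
eef_pos: [0.5114, -0.0204, 0.035]
tcp_rot: [0.005, 1.0, 0.0, -0.0]
contact_force: [0.5, 0.1, -0.8]
opening: 0.63
finger_force: 42.9
dx -0.12 dy -0.11 dz 0.84 twist 0.0 | rows: 0.1 trans 0.0 rot | t 27.7 p [ 0.5114 -0.0204  0.035 ] close 89.5 j6 -1.80
```

```bash
python3 - <<'E'
import runpy,sys
sys.argv=["snap.py","G"]; g=runpy.run_path("snap.py"); g["crop"]([.54,-.02],.04,"tum",60)
E
```

```text
(no output)
```

View pics/tum.png

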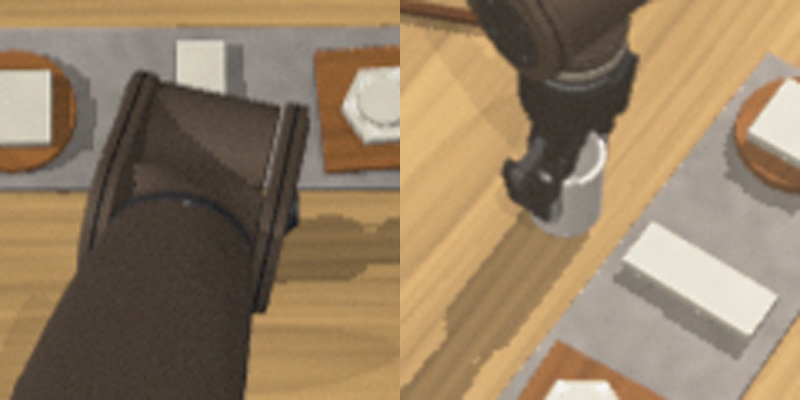

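The tumbler hangs upright at (575,185), just in front of the slab and in line with the bar. Now I'll set it down.

```bash
python3 -m pendant '[{"dx":-0.1,"dy":-0.1,"dz":0.4,"twist":0},{"dx":-0.1,"dy":-0.1,"dz":0.7,"twist":0},{"dx":-0.1,"dy":-0.1,"dz":0.8,"twist":0},{"dx":-0.1,"dy":-0.1,"dz":0.8,"twist":0}]'; python3 -m pendant '[{"dx":0,"dy":0,"dz":0,"twist":0},{"dx":0,"dy":0,"dz":0,"twist":0},{"dx":0,"dy":0,"dz":0,"twist":0},{"dx":0,"dy":0,"dz":0,"twist":0}]' 90; python3 -m pendant '[{"dx":0,"dy":0,"dz":-4,"twist":0},{"dx":0,"dy":0,"dz":-9,"twist":0},{"dx":0,"dy":0,"dz":-14,"twist":0},{"dx":0,"dy":0,"dz":-14,"twist":0},{"dx":0,"dy":0,"dz":-14,"twist":0}]'; python3 go.py .35 .42 .22
```

```text
time: 28.28
eef_pos: [0.5126, -0.0224, 0.0271]
tcp_rot: [0.005, 1.0, 0.0, -0.0]
contact_force: [0.1, -0.3, -1.4]
opening: 0.639
finger_force: 42.9
time: 28.78
eef_pos: [0.5129, -0.0224, 0.0275]
tcp_rot: [0.005, 1.0, -0.0, 0.0]
contact_force: [0.6, 0.3, 0.1]
opening: 0.902
finger_force: 0.0
time: 29.4
eef_pos: [0.5123, -0.0222, 0.1667]
tcp_rot: [0.005, 1.0, 0.0, -0.0]
contact_force: [0.0, 0.1, -1.1]
opening: 0.902
finger_force: 0.0
dx 16.69 dy 44.05 dz -5.31 twist 0.0 | rows: 7.6 trans 0.0 rot | t 29.4 p [ 0.5123 -0.0222  0.1667] close 89.4 j6 -1.80
```

Moving clear to the left and taking the final look.

```bash
python3 -m pendant '[{"dx":16,"dy":44,"dz":-5,"twist":0},{"dx":16,"dy":44,"dz":-5,"twist":0},{"dx":16,"dy":44,"dz":-5,"twist":0},{"dx":16,"dy":44,"dz":-5,"twist":0},{"dx":16,"dy":44,"dz":-5,"twist":0},{"dx":16,"dy":44,"dz":-5,"twist":0},{"dx":16,"dy":44,"dz":-5,"twist":0},{"dx":16,"dy":44,"dz":-5,"twist":0},{"dx":16,"dy":44,"dz":-5,"twist":0},{"dx":16,"dy":44,"dz":-5,"twist":0}]'
cat > a.py <<'E'
from snap import *
crop([.60,-.02],.03,"p1",80); o=cv2.imread("pics/p1.png"); cv2.imwrite("pics/final.png",o)
import rel
SH["rim"]=(poly(40,.028),0,.075); SH["foot"]=(poly(40,.028),0,.0)
for i,c in enumerate(cams):
    print(i,"rim",(rel.edgefit(c,"rim",[.5125,-.022,0],0)*1000).round(1)[:2],"disc",(rel.edgefit(c,"disc",[.623,-.172,0],.034)*1000).round(1)[:2],"bar",(rel.edgefit(c,"bar",[.631,-.022,-.01],.01)*[1000,1000,57.3]).round(1))
E
python3 a.py H
```

```text
time: 30.65
eef_pos: [0.3568, 0.4183, 0.2152]
tcp_rot: [0.005, 1.0, -0.001, -0.001]
contact_force: [0.5, 0.0, -0.2]
opening: 0.897
finger_force: 0.0
0 rim [510.  -21.9] disc [ 619.3 -181.7] bar [ 6.291e+02 -2.140e+01  1.000e-01]
1 rim [510.1 -25.7] disc [ 613.4 -169.9] bar [627.7 -24.6  -0.8]
```

View pics/final.png

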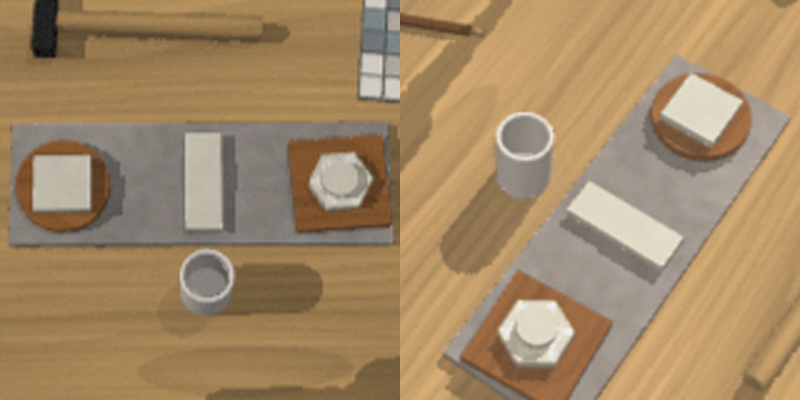

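The final picture shows everything upright and in place. The tumbler is at (206,282), in line with the bar at (203,180) and about 22 mm clear of the slab. The disc is centred on the hexagon at (342,179), and the square is on the round board at (62,183). Signing off.

```bash
python3 -c "
from plant import ctrl
print(ctrl.sign_off())"
```

```text
the job is handed in; nothing more can be done
None
```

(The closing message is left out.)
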